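# Tap the stiff slide of a coin gauge up to its size mark

### The job

Set the coin gauge to its green size mark: nudge the stiff brass slide along, by the black sprung plate behind it, until the slide's black pointer line stands level with the green mark, within the mark's width along the rail, and let go. Never let the line run out past the far edge of the mark, and leave the coin holder, the loupe and the medal where they lie.

Things in the scene. Friction and masses are not known exactly. Their poses are not given: they have to be found in the camera images.
- gauge: Fixed coin-diameter gauge, 90 (x) x 360 (y) mm, origin at the centre of its underside, on the table. A T-slot runs along its own y; the aluminium rail tops are 30 mm above the table, the slot between them 30 mm wide. A steel jaw 22 mm thick, 45 mm high closes the +y end. Graduations every 10 mm on the -x rail. The slide is to travel along the gauge's +y, towards the jaw.
- slide: Brass block 44 x 100 mm captive in the T-slot (1 mm play), top level with the rails; origin at the centre of its underside, 8 mm above the table. It stays where it is pushed to, held by friction only. It is stiff: it takes some 1.5 to 9.5 N to move, different each time and not known beforehand.
- pointer (a point): Middle of the black pointer line (2 mm wide along the rail, 40 mm long across it) on top of the brass slide, straight above the slide's origin, 30 mm above the table.
- push_face (a point): Centre of the outer (-y) face of the upright black push plate behind the slide. The plate is 40 mm wide, 6 mm thick and stands from 32 to 66 mm above the table; this point is 49 mm above the table and, when not pressed, 96 mm behind the pointer line (towards the gauge's -y). Push it towards the gauge's +y.
- plate: The push plate, of slippery nylon. It is sprung against the slide: 220 N/m, about 0.9 N preload, 40 mm stroke, damped 16 N s/m. Pushed, it first yields by anything from 3 to 38 mm, depending on the slide's friction, before the slide moves along with it; let go, it springs back and the slide stays. Its origin is that of the slide, shifted by the stroke.
- mark: Green size mark clipped on the gauge's +x rail, 20 mm across, 6 mm wide along the rail, 4 mm high, fixed. Origin at the centre of its underside (30 mm above the table); its axes are parallel to the gauge's. The slide starts 30 to 155 mm short of it (towards the gauge's -y).
- holder: Loose white flat coin holder 60 x 85 x 9 mm lying on the table, origin at the centre of its underside. Leave alone.
- loupe: Loose black round loupe, 38 mm diameter, 32 mm high, origin at the centre of its underside. Leave alone.
- medal: Loose copper medal, 50 mm diameter, 6 mm thick, lying flat, origin at the centre of its underside. Leave alone.
Not all that is in view belongs to the job. What is meant by the slide is not pink or white, and is the larger of those in its own colour.

How it is judged (in metres and radians):
On the way:
1. the black sprung plate is pressed while the slide is still short of the mark (contact force between plate and the fingers above 1 N and y of pointer in the frame of mark below -0.004 m), for 0.1 s.
At the end, for the whole second after the job is handed in: The slide's pointer line stands within 3 mm of the middle of the green mark along the rail (that is, within the mark's 6 mm width), and the slide is at rest and released (y of pointer in the frame of mark between -0.003 and 0.003 m and linear speed of slide below 0.005 m/s); the robot touches nothing.
It fails at once if the middle of the pointer line runs more than 3.5 mm past the middle of the mark (out past its far edge) (y of pointer in the frame of mark above 0.0035 m).
It fails at once if the holder is moved by more than 15 mm (distance of holder from where it was at the start of the episode above 0.015 m).
It fails at once if the loupe is moved by more than 15 mm (distance of loupe from where it was at the start of the episode above 0.015 m).
It fails at once if the medal is moved by more than 15 mm (distance of medal from where it was at the start of the episode above 0.015 m).
It also fails if it takes over 45 s, if anything falls off the work surface, if the arm or the gripper's body presses on something with over 40 N, if the wrist force passes 120 N, or if a joint passes its speed limit or range.

### The arm

A 6-joint arm with a two-finger parallel gripper is mounted at the origin on the work surface. World frame = base frame: x ahead of the robot, y to its left, z up, the work surface at z = 0. Lengths are in m, angles in degrees, forces in N, time in s.
With the tool pointing down it reaches from about 0.325 to 0.85 m from the base axis. Payload 15.5 kg.
Tool frame: the origin (TCP) lies midway between the tips of the shut fingers; the grasp point (between the pads) lies 19 mm behind it; z points along the fingers, y is the line along which they close (so a half turn about z gives the same grasp; the last joint's range is limited). The gripper opens to 91 mm and grips with 3 to 60 N. Pads are 32 mm wide; open, the fingers measure 118 mm over their backs; the gripper's body (76 mm by 178 mm) begins 60 mm behind the grasp point.
Start: joints at [65.059, 28.281, 77.091, -0, 74.628, -5.472], TCP at [0.208, 0.589, 0.214] pointing down, gripper open.
Joint ranges: [-166.48, 166.48], [-47.26, 123.95], [12.59, 153.08], [-70.14, 250.14], [6.76, 159.57], [-176.63, 176.63]. Speed limits (degrees/s): [108.29, 108.29, 147.25, 172.46, 172.46, 172.46].

### API

Orientations are given as a 3x3 rotation matrix whose columns are the frame's x, y, z axes.
In Python, from bench import ctrl gives the robot as it stands. The module is installed in compiled form; this text tells all that it offers. Calls block until the motion is done:
- ctrl.goto(position, orientation): joint-space move of the TCP to a pose.
- ctrl.move_l(position, vel=0.15, ori=None, contact_N=None): straight line of the TCP; ori=None keeps the orientation; vel is the mean speed in m/s. With contact_N (N) it stops when the force on the tool has changed by that much, and returns True; else False.
- ctrl.movej(angles): joint-space move.
- ctrl.command_gripper(opening): opening from 0.0 (shut) to 1.0 (fully open); the grip force is fixed at half the most; returns when the fingers have stopped.
- ctrl.sleep(seconds).
- ctrl.ik(position, orientation): joint angles nearest the present ones, or None.
- ctrl.read_camera(name): name is "scene" or "top" or "wrist"; returns the picture (480x640x3 uint8, blue, green, red); there is no depth.
- ctrl.camera_params(name): a dict with "fx", "fy", "cx", "cy" (pixels), "pose" (4x4, takes a point from camera to world coordinates); the wrist camera has in their place "T_tool_cam" (4x4, takes a point from camera to tool coordinates, whose origin is the TCP and whose axes are the flange's). Camera axes: x right, y up, looking along -z (the intrinsics and any distortion apply to the point x, -y, -z); pixel columns grow to the right and rows downward; lengths in m; the calibration is good to about 2 mm. A picture is of the moment at which its call begins: read the wrist's pose just before it. camera_params takes no time and is no camera call.
A pose or a line that the arm cannot do raises ctrl.MotionError and nothing moves.
- ctrl.sign_off(): hands the job in; it is judged then, once.
Readings, each from a call of its own:
- ctrl.current_t(): time.
- ctrl.current_q(): joint angles.
- ctrl.current_dq(): joint speeds.
- ctrl.current_effort(): joint torques, N m.
- ctrl.current_tool_pos(): TCP position.
- ctrl.current_eef_rot(): TCP orientation.
- ctrl.current_contact_force(): force on the tool from outside, world axes, zero at the start.
- ctrl.current_wrist_torque(): the same for the moment, N m.
- ctrl.current_grip_width(): opening from 0.0 (shut) to 1.0 (fully open).
- ctrl.current_grasp_force(): force on a finger pad.
Only numpy, scipy, OpenCV 4.12 (cv2) and the standard library are available. Lean on these libraries where they do the work, as an engineer would, in place of code of your own. Each camera call takes 0.05 s, during which the arm holds its last target. There are 200 camera calls.

## Working session

There is one attempt and no reset: what is moved stays moved. The work goes in short steps, each a Python script; the robot and the scene stay as the last script left them, time stands still between calls to the robot, and variables do not carry over. Pictures are saved under pics/ and viewed, at most 10 in all, crops included, and the job is handed in when it is done.

```bash
mkdir -p pics; python3 - <<'E'
from bench import ctrl
import cv2
for n in("top","scene"):
    cv2.imwrite(f"pics/{n}0.png",ctrl.read_camera(n)); p=ctrl.camera_params(n); print(n,p)
print(ctrl.camera_params("wrist"),ctrl.current_t(),ctrl.current_eef_rot())
E
```

```text
top {'fx': 618.0571666989275, 'fy': 618.0571666989275, 'cx': 323.2245963167335, 'cy': 240.4369864491438, 'pose': array([[ 0.00275383,  0.99686869, -0.07902681,  0.50491235],
       [-0.99999301,  0.00254532, -0.00273918, -0.02141237],
       [-0.00252946,  0.0790338 ,  0.99686873,  0.93038463],
       [ 0.        ,  0.        ,  0.        ,  1.        ]])}
scene {'fx': 572.2425221052517, 'fy': 572.2425221052517, 'cx': 325.8474473500151, 'cy': 239.4763963324603, 'pose': array([[-7.90894333e-01, -4.99310014e-01,  3.53801730e-01,
         8.44193532e-01],
       [ 6.11952633e-01, -6.45652316e-01,  4.56779007e-01,
         3.64862900e-01],
       [ 3.58574028e-04,  5.77773828e-01,  8.16196836e-01,
         7.20715278e-01],
       [ 0.00000000e+00,  0.00000000e+00,  0.00000000e+00,
         1.00000000e+00]])}
{'fx': 367.03458119804264, 'fy': 367.03458119804264, 'cx': 321.3411690364189, 'cy': 243.45247659317928, 'T_tool_cam': array([[-4.49296710e-05,  9.57900273e-01,  2.87101141e-01,
         8.20668936e-02],
       [ 9.99999764e-01, -1.53820419e-04,  6.69709222e-04,
         5.52040277e-05],
       [ 6.85676664e-04,  2.87101104e-01, -9.57900040e-01,
        -1.70413642e-01],
       [ 0.00000000e+00,  0.00000000e+00,  0.00000000e+00,
         1.00000000e+00]])} 0.1 [[-9.42832129e-01  3.33267742e-01 -4.34095036e-04]
 [ 3.33268011e-01  9.42831663e-01 -9.42506854e-04]
 [ 9.51714140e-05 -1.03329573e-03 -9.99999462e-01]]
```

View pics/top0.png

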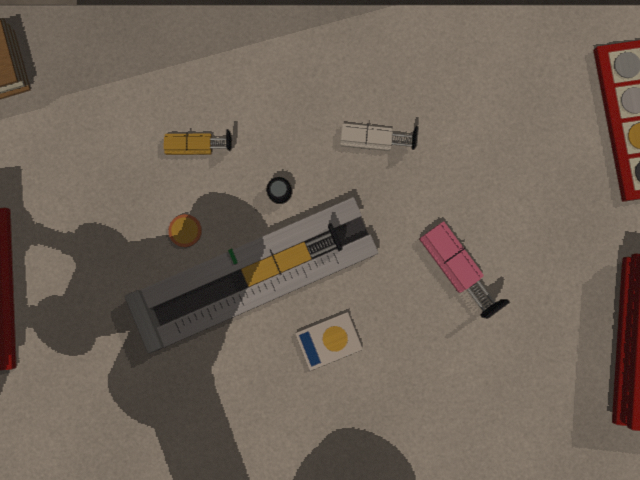

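View pics/scene0.png

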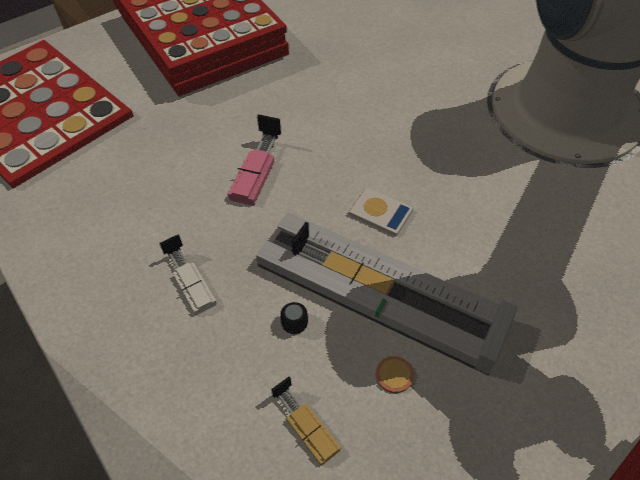

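The top view shows the gauge with its jaw at the lower left (~145,320). The pointer is near (279,261), the mark near (233,257) and the plate near (338,235). The loupe (279,190), medal (184,231) and holder (330,340) all lie beside the gauge. The scene view agrees.

```bash
cat > h.py <<'E'
from bench import ctrl
import numpy as np, cv2
def cam(n):
    p=ctrl.camera_params(n)
    if "pose" in p: T=p["pose"]
    else:
        W=np.eye(4);W[:3,:3]=ctrl.current_eef_rot();W[:3,3]=ctrl.current_tool_pos();T=W@p["T_tool_cam"]
    return p,T
def px2w(uv,z,p,T):
    uv=np.atleast_2d(np.array(uv,float))
    r=np.c_[(uv[:,0]-p["cx"])/p["fx"],-(uv[:,1]-p["cy"])/p["fy"],-np.ones(len(uv))]@T[:3,:3].T
    return T[:3,3]+r*((z-T[2,3])/r[:,2])[:,None]
def ori(d): # tool x along d, pointing down
    x=np.array([d[0],d[1],0])/np.hypot(d[0],d[1]); z=np.array([0,0,-1.]); return np.c_[x,np.cross(z,x),z]
E
python3 - <<'E'
from h import *
p,T=cam("top")
w=px2w([(279,261),(233,257),(364,193+14),(130,300),(378,246),(158,353)],.03,p,T);print(w.round(4))
pf=px2w([(338,235)],.049,p,T)[0];print(pf)
im=cv2.imread("pics/top0.png");hsv=cv2.cvtColor(im,cv2.COLOR_BGR2HSV)
m=cv2.inRange(hsv,(15,110,60),(35,255,255));m[:,:230]=0;m[:230]=0;m[300:]=0
ys,xs=np.nonzero(m);q=px2w(np.c_[xs,ys],.03,p,T)[:,:2];c=q.mean(0);d=np.linalg.svd(q-c)[2][0];d*=np.sign(d[1])
print(c,d,len(xs)); s=(q-c)@d;print(s.min(),s.max())
d3=np.r_[d,0]; P=np.r_[c,0]
print("edge rail dirs",(w[3]-w[2])/np.linalg.norm(w[3]-w[2]),(w[5]-w[4])/np.linalg.norm(w[5]-w[4]))
for a in(-.16,-.11,0.):
    print(a,[ctrl.ik(P+a*d3+[0,0,z],ori(s*d)) for z in(.04,.15) for s in(1,)])
E
```

```text
[[ 0.5461  0.0454  0.03  ]
 [ 0.5517  0.1126  0.03  ]
 [ 0.6257 -0.0786  0.03  ]
 [ 0.4889  0.2613  0.03  ]
 [ 0.5683 -0.0989  0.03  ]
 [ 0.4129  0.2188  0.03  ]]
[ 0.58264531 -0.04011923  0.049     ]
[0.54215051 0.04989391] [-0.40307618  0.91516643] 1345
-0.050613352853944776 0.050060631482325195
edge rail dirs [-0.37338088  0.92767813  0.        ] [-0.43945087  0.89826663  0.        ]
-0.16 [array([-1.46093298e+01,  3.91666609e+01,  8.81128080e+01, -2.54444375e-14,
        5.27205311e+01, -3.83799567e+01]), array([-1.46093298e+01,  3.11502430e+01,  8.29691203e+01, -2.54444375e-14,
        6.58806368e+01, -3.83799567e+01])]
-0.11 [array([-1.07587114e+01,  3.77043304e+01,  9.19587972e+01, -2.54444375e-14,
        5.03368724e+01, -3.45293383e+01]), array([-1.07587114e+01,  2.92782602e+01,  8.67260370e+01, -2.54444375e-14,
        6.39957028e+01, -3.45293383e+01])]
0.0 [array([-1.02666400e+00,  3.53104168e+01,  9.84284493e+01, -2.54444375e-14,
        4.62611340e+01, -2.47972909e+01]), array([-1.02666400e+00,  2.60990839e+01,  9.29844605e+01, -2.54444375e-14,
        6.09164557e+01, -2.47972909e+01])]
```

```bash
python3 - <<'E'
from h import *
c=np.array([0.54215,0.04989,0]);d=np.array([-0.40308,0.91517,0])
ctrl.command_gripper(0.0)
ctrl.goto(c-.09*d+[0,0,.2],ori(d)); 
p,T=cam("wrist");np.save("w1T.npy",T);cv2.imwrite("pics/w1.png",ctrl.read_camera("wrist"));print(ctrl.current_t(),ctrl.current_tool_pos())
E
```

```text
4.075 [ 0.57848309 -0.03175529  0.20001398]
```

View pics/w1.png

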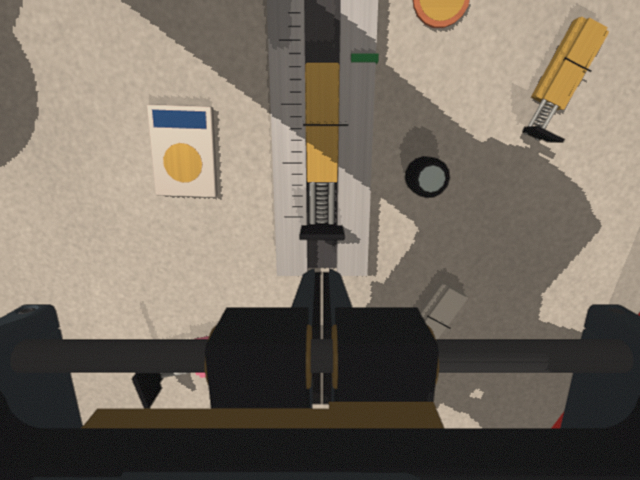

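The wrist view is aligned with the gauge. It shows the pointer at (325,125), the mark at (364,57), the plate at (322,232), and the jaw side at the top. Next I'll write an automatic pointer and mark reader using a rectified view.

```bash
cat >> h.py <<'E'
C=np.array([0.54215,0.04989,0]);D=np.array([-0.40308,0.91517,0]);L=np.array([.91517,.40308,0])  # along, across (+x of gauge)
S=0.00025; A0=-.06; B0=-.05; NA=1000; NB=400   # rectified: rows along, cols across
def rect(im,z,p,T):
    g=np.float32([(0,0),(NB,0),(NB,NA),(0,NA)])
    w=np.array([C+(A0+v*S)*D+(B0+u*S)*L+[0,0,z] for u,v in g])
    q=(w-T[:3,3])@T[:3,:3]
    uv=np.float32(np.c_[p["cx"]-p["fx"]*q[:,0]/q[:,2],p["cy"]+p["fy"]*q[:,1]/q[:,2]])
    return cv2.warpPerspective(im,cv2.getPerspectiveTransform(uv,g),(NB,NA))
def measure(im=None,T=None,save=None):
    p,T0=cam("wrist"); T=T0 if T is None else T
    im=ctrl.read_camera("wrist") if im is None else im
    a=rect(im,.030,p,T); st=a[:,160:240]; h=cv2.cvtColor(st,cv2.COLOR_BGR2HSV)
    br=cv2.inRange(h,(12,90,40),(38,255,255))
    rows=(br.mean(1)/255>.5); r=np.nonzero(rows)[0]
    ptr=None
    if len(r)>20:
        v=h[:,:,2].astype(float).mean(1); k=np.array([np.median(v[max(0,i-25):i+26]) for i in range(NA)])
        dip=np.clip(1-v/np.maximum(k,1)-.15,0,None); dip[:r[0]+12]=0; dip[r[-1]-12:]=0
        i=int(dip.argmax())
        if dip[i]>.1: s=np.arange(i-10,i+11); ptr=A0+S*(s@dip[s]/dip[s].sum())
    b=rect(im,.034,p,T); hg=cv2.cvtColor(b[:,240:],cv2.COLOR_BGR2HSV)
    g=cv2.inRange(hg,(50,90,20),(90,255,255)); n,_,stt,cen=cv2.connectedComponentsWithStats(g)
    mk=None
    if n>1:
        j=1+stt[1:,4].argmax()
        if stt[j,4]>300: mk=(A0+S*(stt[j,1]+stt[j,3]/2),stt[j,3]*S,B0+S*(240+cen[j][0]))
    if save: cv2.imwrite(save,np.rot90(a))
    return ptr,mk
E
python3 - <<'E'
from h import *
print(measure(cv2.imread("pics/w1.png"),np.load("w1T.npy"),"pics/r1.png"))
p,T=cam("top"); 
print(ctrl.current_t(), ((px2w([(322,232)],.066,cam("wrist")[0],np.load("w1T.npy"))[0]-C)@np.c_[D,L]))
E
```

```text
(np.float64(-5.620299314669508e-05), (np.float64(0.052750000000000005), np.float64(0.006500000000000001), np.float64(0.03530886699507388)))
4.075 [-0.0885666   0.00038892]
```

View pics/r1.png

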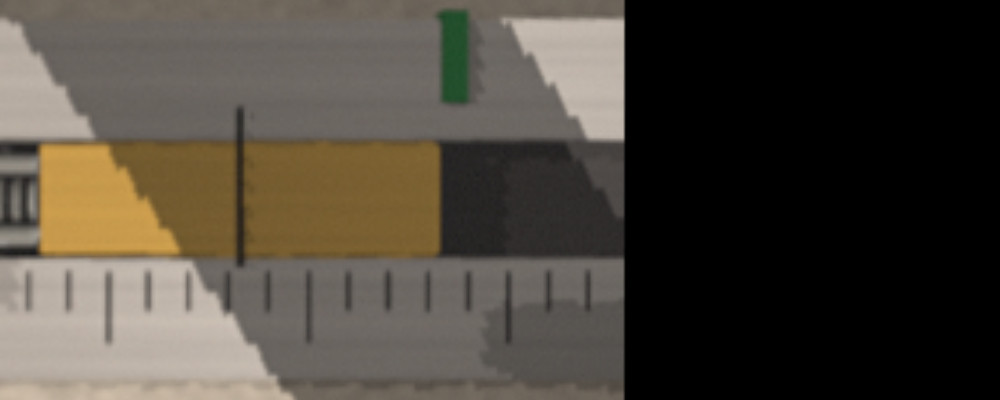

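The rectified view is clean: the pointer is at 0 and the mark at +52.8 mm. Now I'll descend behind the plate and push in measured steps.

```bash
cat > push.py <<'E'
from h import *
R=ori(D); Z=np.array([0,0,.044])
mv=lambda a,v: ctrl.move_l(C+a*D+Z,vel=v)
ctrl.move_l(C-.145*D+[0,0,.2],vel=.2); ctrl.move_l(C-.145*D+Z,vel=.15)
f0=ctrl.current_contact_force()@D
mk=.0530; a=-.125; mv(a,.05); n=0; v=.03
while n<40:
    n+=1; ctrl.sleep(.25 if n>1 else .05)
    ptr,m=measure()
    f=ctrl.current_contact_force()@D-f0
    if m and m[1]<.0068 and m[1]>.0055: mk=m[0]
    print(n,round(ctrl.current_t(),2),"a",round(a,4),"f",round(f,2),"ptr",ptr and round(ptr*1e3,2),"mk",m and np.round(np.array(m)*1e3,2))
    if ptr is None or ctrl.current_t()>36: break
    gap=mk-ptr
    if gap<.0008: break
    if gap>.014: st,v=min(.008 if ptr<.001 else .02,gap-.010),.03
    elif gap>.004: st,v=gap*.5,.015
    else: st,v=min(gap-.0003,.0012),.006
    a+=st; mv(a,v)
cv2.imwrite("pics/p1.png",ctrl.read_camera("wrist")); measure(save="pics/p1r.png"); print("end",ctrl.current_t())
E
python3 push.py
```

```text
1 6.34 a -0.125 f -0.21 ptr 0.11 mk None
2 7.06 a -0.117 f 0.46 ptr -0.03 mk None
3 7.78 a -0.109 f -1.53 ptr -0.04 mk None
4 8.49 a -0.101 f -3.85 ptr 1.03 mk None
5 9.61 a -0.081 f -3.49 ptr 20.48 mk [52.13  7.25 35.45]
6 10.72 a -0.061 f -3.02 ptr 42.32 mk [52.63  6.75 35.48]
7 11.52 a -0.0558 f -2.34 ptr 47.34 mk [52.88  6.25 35.51]
8 12.15 a -0.0531 f -2.93 ptr 50.18 mk [52.88  6.25 35.46]
9 12.8 a -0.0519 f -3.74 ptr 51.13 mk [52.88  6.25 35.49]
10 13.45 a -0.0507 f -3.05 ptr 52.25 mk [52.88  6.25 35.47]
end 13.55
```

```bash
python3 - <<'E'
from h import *
Z=np.array([0,0,.044]); p0=ctrl.current_tool_pos()
ctrl.move_l(p0-.06*D,vel=.04); ctrl.move_l(p0-.06*D+[0,0,.1],vel=.15); ctrl.move_l(C-.05*D+[0,0,.15],vel=.15);ctrl.sleep(.5)
print(measure(save="pics/r2.png"),ctrl.current_t(),ctrl.current_contact_force())
E
```

```text
(np.float64(0.052226641829562215), (np.float64(0.053250000000000006), np.float64(0.006), np.float64(0.03531210359408034))) 17.125 [ 0.0126114  -0.31609217 -0.59094619]
```

View pics/r2.png

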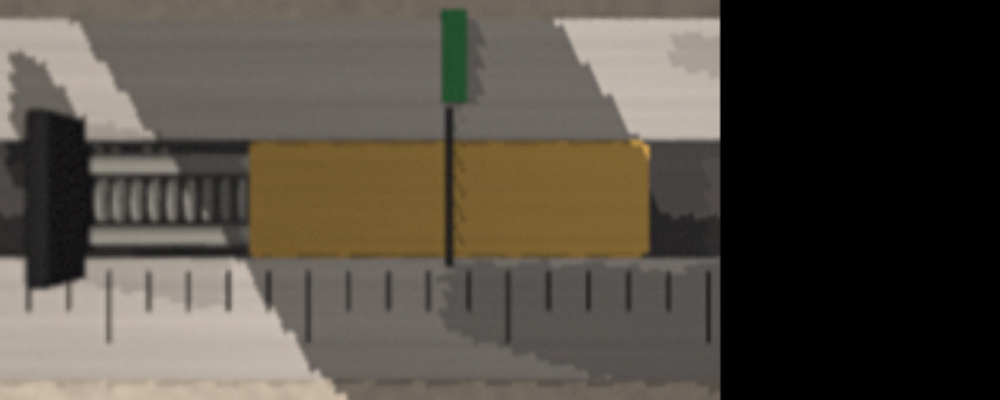

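The plate has sprung back. The pointer line (x≈449) stands within the mark (442–467), about 1 mm short of its middle, and the arm is clear.

```bash
python3 -c "
from bench import ctrl
print(ctrl.sign_off())"
```

```text
the job is handed in; nothing more can be done
None
```

The slide's pointer line is set within the green mark, measured about 1 mm short of its middle. The plate is released and the arm is clear. I handed the job in at about 17 s, but sign-off gave no verdict.

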